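# Re-lock the height stud with spanner and lever lock nut

### The arm

A 6-joint arm with a two-finger parallel gripper is mounted at the origin on a cart in front of the work surface, level with it; the furniture and walls round the work are solid. World frame = base frame: x ahead of the robot, y to its left, z up, the work surface at z = 0. Lengths are in mm, angles in rad, forces in N, time in s.
With the tool pointing down it reaches from about 250 to 850 mm from the base axis. Payload 12.5 kg.
Tool frame: the origin (TCP) lies midway between the tips of the shut fingers; the grasp point (between the pads) lies 19 mm behind it; z points along the fingers, y is the line along which they close (so a half turn about z gives the same grasp; the last joint's range is limited). The gripper opens to 93 mm and grips with 3 to 60 N. Pads are 15 mm wide; open, the fingers measure 128 mm over their backs; the gripper's body (75 mm by 188 mm) begins 65 mm behind the grasp point.
Start: joints at [-1.388, 0.351, 1.652, -0, 1.139, -0.085], TCP at [145.556, -530.375, 218.633] pointing down, gripper open.
Joint ranges: [-2.75, 2.75], [-0.79, 2.1], [0.01, 2.65], [-1.57, 4.71], [0.07, 3.14], [-2.87, 2.87]. Speed limits (rad/s): [2.22, 2.22, 2.79, 3.14, 3.14, 3.14].

### API

Orientations are given as a unit quaternion [w, x, y, z].
In Python, from workcell import manip, grab_frame, get_calibration gives the robot as it stands.
- The arm moves only by the shell command python3 -m creep 'ROWS' [FORCE]. ROWS is text: rows parted by semicolons, each of 7 numbers parted by spaces: the shift along the tool's x, y, z in m, then the turn, a rotation vector about the tool's x, y, z in degrees, then the opening, from 0 (shut) to 1 (fully open). In form: x y z rx ry rz gripper; .... A call has 1 to 5 rows; each row shifts and turns the commanded pose from where the row before left it, along the tool's axes as they then stand; what a row does not reach is not made up. A row lasts 1/8 s, in which the tool goes at most 62.5 mm and 10.7 degrees, less where a joint would pass 70% of its speed; a pose out of reach is approached as far as the arm can. A call is refused whole if a number of a shift passes 0.0625 or a number of a turn 10.7, either way. A call with a gripper value outside its range is refused whole. The fingers move at their own pace and stop on an object; FORCE is the grip in N (left out, the last holds). Time passes only in rows, so rows that do not move let the fingers close. It gives the time, the measured TCP pose, the force, the opening and the grip force at its end, in the units of the state.
- manip.state(): the state, without advancing time (a new reading comes with each control period).
- grab_frame(name): name is "side" or "top"; returns (picture, depth): 384x512x3 uint8, red, green, blue; 384x512 float32, mm along the optical axis (not along the pixel's ray), 0 where there is no reading.
- get_calibration(name): a dict with "fx", "fy", "cx", "cy" (pixels), "extrinsics" (4x4, takes a point from camera to world coordinates). Camera axes: x right, y up, looking along -z (the intrinsics and any distortion apply to the point x, -y, -z); pixel columns grow to the right and rows downward; lengths in mm; the calibration is good to about 2 mm. A picture is of the moment at which its call begins. get_calibration takes no time and is no camera call.
- manip.job_done(): hands the job in; it is judged then, once.
The state is a dict: "time_s": time; "q": joint angles; "dq": joint speeds; "tau": joint torques, N m; "tcp_pos": TCP position; "tcp_rot": TCP orientation; "ft_force": force on the tool from outside, world axes, zero at the start; "moment": the same for the moment, N m; "finger_gap": finger opening in mm; "grip_force": force on a finger pad.
Only numpy, scipy, OpenCV 4.12 (cv2) and the standard library are available. Lean on these libraries where they do the work, as an engineer would, in place of code of your own. Each camera call takes 0.05 s, during which the arm holds its last target. There are 200 camera calls.

### The job

The drive has shaken the lever lock nut on the small height stud loose. Fit the open-ended spanner on the square setting nut from the side, let go of it with its handle lying beside the stop pin so that the pin holds the nut still, and push the lever round clockwise (seen from above) until the lock nut is home and firmly tight, without losing the setting of the square nut. Then take the spanner off and lay it flat on the worktop well clear of the stand, leaving the things round about alone.

Things in the scene. Friction and masses are not known exactly. Their poses are not given: they have to be found in the camera images.
- stand: Aluminium plate fixed to the worktop, 16 mm thick, spanning x -45 to +45, y -44 to +50 mm, with an upright 17 mm threaded stud, top 74 mm above the worktop. Origin: on the worktop on the stud's axis; z up. The fitted spanner lies flat on the plate, its origin and axes matching the stand's but 16 mm up, handle along +y over the stop pin's foot; between y +50 and +138 mm the handle bridges a gap.
- stop_pin (a point): Top centre of the steel stop pin, 12 mm diameter, 24 mm high, 40 mm above the worktop, at stand x +28.5, y +150 mm. It stands on a 16 mm high foot (x -14 to +42, y +138 to +162 mm), joined to the plate by a 6 mm high bar at x +31 to +41 mm. The fitted spanner's handle passes it on its -x side, about 13 mm to spare, and comes up against it when turned about 0.09 rad clockwise.
- setting_nut (a joint): Angle (rad) of the square setting nut on the stud, relative to the stand, + clockwise seen from above; at 0 its faces are parallel to the stand's x and y. 34 mm square, 18 mm high, lying on the plate (16 to 34 mm above the worktop). It turns stiffly (about 0.1 N m). Its setting is lost if it ends 0.35 rad (20 degrees) or more from 0.
- lock_nut (a joint): Angle (rad) of the lever lock nut relative to the setting nut below it, + clockwise from above = tightening. Starts at 0 to 0.3 (loose), comes hard up at 1.0 (tight), stays where it is left. It drags on the setting nut (0.22 N m), more than that nut's own hold: unless that is held, both turn together and nothing tightens. Firmly tight: pressed at 1.0 with 6 N or more on the knob.
- lever_knob: Upright black round knob, 15 mm diameter (17 mm foot), at the end of the lock nut's lever, 75 mm from the stud's axis. Origin: centre of its underside, 45.5 mm above the worktop; top 77.5 mm above. With both joints at 0 it stands at the stand's -y; tightening carries it towards the stand's -x. Lever: flat bar 13 mm wide, 45.5 to 53.5 mm up; the nut's 44 mm round flange starts 35.5 mm up.
- spanner: Loose open-ended spanner of dark steel, 12 mm thick, 210 mm long, 0.2 kg. Origin: on its underside, between the jaws where the nut's centre sits when fitted; +y along the handle, mouth open to -y. Jaw gap 36 mm, throat 19.5 mm from the origin, jaws reach y -27 mm, flared from -17 mm; head about 66 mm wide, back to y +43. Handle 18 mm wide, round end at y +185 mm.
- spanner_grip (a point): Good place to grip the spanner across its 18 mm handle: 66 mm from the spanner's origin along its +y, at half its thickness (6 mm above its underside).
- label_roll: Roll of labels lying flat, 69 mm diameter, 30 mm high; bystander.
- gauze_pack: Flat gauze pack, 55 x 70 x 10 mm; bystander.
- buckle: Small black buckle, 28 x 34 x 14 mm; bystander.
Not all that is in view belongs to the job. What is shaped like the spanner but purple is not meant.

How it is judged (in metres and radians):
On the way, in this order (a step that is already met when the one before it is completed fails the run):
1. the spanner lies seated on the square setting nut, handle along the stand's +y, let go (horizontal distance between spanner and stand below 0.007 m and height (world z) of spanner between 0.012 and 0.021 m and y of spanner_grip in the frame of stand above 0.05 m and contact force between the fingers and spanner below 0.3 N), for 0.2 s.
2. with the spanner still on the setting nut, the lever is pushed up to tight (at least 0.95 rad) and pressed there with 6 N or more (horizontal distance between spanner and stand below 0.007 m and height (world z) of spanner between 0.012 and 0.021 m and y of spanner_grip in the frame of stand above 0.05 m and value of joint setting_nut between -0.35 and 0.35 rad and value of joint lock_nut above 0.95 rad and contact force between anything else and lever_knob above 6 N), for 0.04 s.
At the end, for the whole second after the job is handed in: The lock nut stands tight (0.93 rad or more relative to the setting nut), the setting nut is within 0.35 rad of its zero, and the spanner lies flat and at rest on the worktop with its jaws more than 90 mm from the stud (value of joint setting_nut between -0.35 and 0.35 rad and value of joint lock_nut above 0.93 rad and horizontal distance between spanner and stand above 0.09 m and height (world z) of spanner below 0.006 m and angle between spanner's own z axis and vertical below 0.08 rad and linear speed of spanner below 0.02 m/s); the robot touches nothing.
It fails at once if a bystander (label roll, gauze pack, buckle) is shifted by more than 30 mm (distance of any of label_roll, gauze_pack, buckle from where it was at the start of the episode above 0.03 m).
It also fails if it takes over 61 s, if anything falls off the work surface, if the arm or the gripper's body presses on something with over 40 N, if the wrist force passes 120 N, or if a joint passes its speed limit or range.

## Working session

There is one attempt and no reset: what is moved stays moved. The work goes in short steps, Python scripts to look and compute and a shell command to move; the robot and the scene stay as the last step left them, time stands still between calls to the robot, and variables do not carry over. Pictures are saved under pics/ and viewed, at most 14 in all, crops included, and the job is handed in when it is done.

```bash
mkdir -p pics; ls; cat > h.py <<'E'
import numpy as np,cv2
from workcell import manip, grab_frame, get_calibration
def world(cal,d,u,v):
    z=d; X=np.array([(u-cal['cx'])/cal['fx']*z,-(v-cal['cy'])/cal['fy']*z,-z,1.])
    return (np.array(cal['extrinsics'])@X)[:3]
def snap(n,tag):
    im,d=grab_frame(n); np.savez(f'pics/{tag}.npz',im=im,d=d); cv2.imwrite(f'pics/{tag}.png',im[:,:,::-1]); return im,d
def at(tag,n,pts):
    c=get_calibration(n); d=np.load(f'pics/{tag}.npz')['d']
    for u,v in pts:
        w=d[max(0,v-1):v+2,max(0,u-1):u+2]; z=np.median(w[w>0]) if (w>0).any() else 0
        print((u,v),np.round(world(c,z,u,v),1))
E
python3 - <<'E'
from h import *
for n in('side','top'):
    snap(n,n+'0'); c=get_calibration(n); print({k:np.round(v,3).tolist() if k=='extrinsics' else v for k,v in c.items()})
a=[cv2.imread(f'pics/{n}0.png') for n in('side','top')]
print(manip.state())
E
```

```text
pics
{'fx': 419.3494800864341, 'fy': 419.3494800864341, 'cx': 265.3968591849024, 'cy': 190.25238784528392, 'extrinsics': [[1.0, -0.014, 0.01, 566.888], [0.016, 0.531, -0.847, -927.17], [0.006, 0.847, 0.532, 625.586], [0.0, 0.0, 0.0, 1.0]]}
{'fx': 434.7906532755507, 'fy': 434.7906532755507, 'cx': 250.59614918786124, 'cy': 194.05903646822054, 'extrinsics': [[-0.101, 0.969, -0.225, 293.531], [-0.995, -0.097, 0.03, -4.062], [0.007, 0.227, 0.974, 1184.515], [0.0, 0.0, 0.0, 1.0]]}
{'time_s': 0.1, 'q': array([-1.38757593e+00,  3.51152854e-01,  1.65234806e+00,  2.87875330e-05,
        1.13910216e+00, -8.46113230e-02]), 'dq': array([-1.31631659e-03, -1.68271804e-03, -1.22685439e-03,  7.86823229e-05,
       -4.54619387e-05, -2.10110517e-03]), 'tau': array([ 1.43760957e-03, -4.98027813e+01, -2.85702986e+01,  7.01421127e-02,
        2.39177502e-02, -5.03141848e-05]), 'tcp_pos': array([ 145.5226369 , -530.0835015 ,  218.17599475]), 'tcp_rot': array([-5.05241680e-04,  9.91047342e-01,  1.33509965e-01, -1.18447981e-05]), 'ft_force': array([-0.23626302, -0.38125758, -0.44509029]), 'moment': array([-0.00535436,  0.01930267, -0.0134532 ]), 'grip_force': 0.0, 'finger_gap': 93.09016328517524}
```

View pics/top0.png

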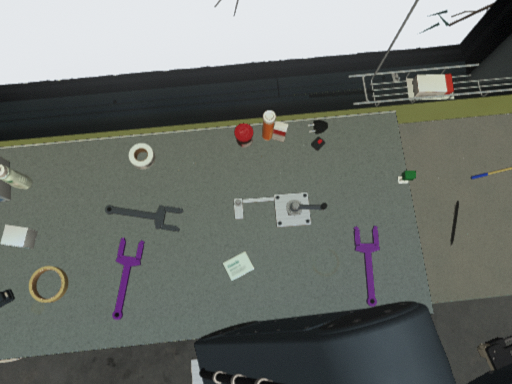

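View pics/side0.png

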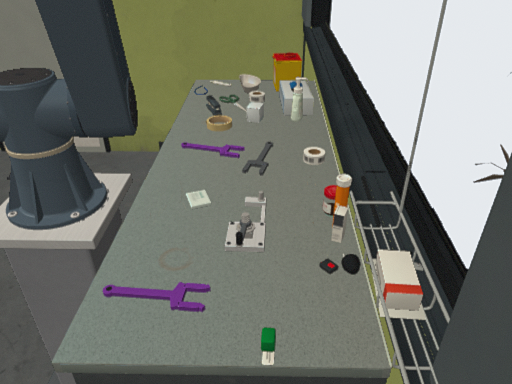

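The top picture shows the dark spanner from (109,210) to its jaws at (182,218). The stand is at (293,209), the pin foot at (238,208) and the knob at (323,206). Next is an enlarged composite.

```bash
python3 - <<'E'
from h import *
t=cv2.imread('pics/top0.png');s=cv2.imread('pics/side0.png')
r=lambda i,x,y,w,h,f:cv2.resize(i[y:y+h,x:x+w],None,fx=f,fy=f,interpolation=cv2.INTER_CUBIC)
o=np.zeros((600,800,3),np.uint8)
o[0:300,0:600]=r(t,225,185,120,60,5)     # top stand
o[300:600,0:500]=r(t,95,190,100,60,5)    # top spanner
o[300:600,500:800]=r(s,220,185,60,60,5)
cv2.imwrite('pics/c1.png',o)
E
```

```text
(no output)
```

View pics/c1.png

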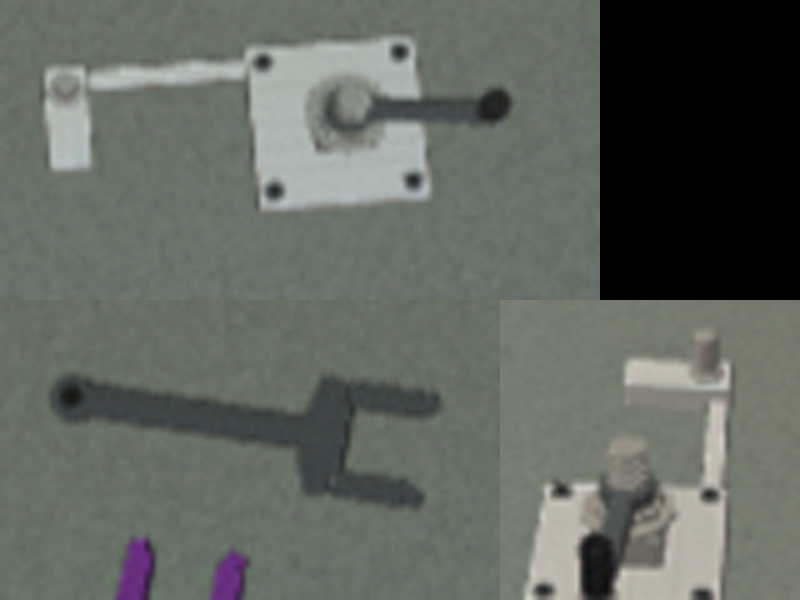

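```bash
cat >> h.py <<'E'
from scipy.optimize import least_squares
def proj(n,P):
    c=get_calibration(n); E=np.linalg.inv(np.array(c['extrinsics'])); p=E[:3,:3]@np.asarray(P,float)+E[:3,3]
    return np.array([c['cx']+c['fx']*p[0]/-p[2], c['cy']-c['fy']*p[1]/-p[2]])
def loc2w(p,P): c,s=np.cos(p[2]),np.sin(p[2]); return [p[0]+c*P[0]-s*P[1],p[1]+s*P[0]+c*P[1],P[2]]
def fit(obs,p0):
    f=lambda p:np.concatenate([proj(n,loc2w(p,P))-uv for n,uv,P in obs])
    r=least_squares(f,p0,loss='soft_l1'); print('pose',np.round(r.x,3)); print(np.round(r.fun.reshape(-1,2),1).tolist()); return r.x
E
python3 - <<'E'
from h import *
T=lambda x,y:np.array([225+x/5-.4,185+y/5-.4]); S=lambda x,y:np.array([220+(x-500)/5-.4,185+(y-300)/5-.4]); W=lambda x,y:np.array([95+x/5-.4,190+y/5-.4])
o=[('top',T(247,48),(45,50,16)),('top',T(413,38),(45,-44,16)),('top',T(430,197),(-45,-44,16)),('top',T(262,210),(-45,50,16)),
('top',T(44,68),(42,162,16)),('top',T(87,66),(42,138,16)),('top',T(92,170),(-14,138,16)),('top',T(50,172),(-14,162,16)),('top',T(352,103),(0,0,74))]
s=[('side',S(548,485),(-45,50,16)),('side',S(727,485),(45,50,16)),('side',S(707,332),(28.5,150,40)),('side',S(625,362),(-14,162,16)),('side',S(730,362),(42,162,16)),('side',S(628,440),(0,0,74))]
fit(o,[450,-150,0]);fit(s,[450,-150,0]);p=fit(o+s,[450,-150,0])
# knob: angle from stand -y, radius 75
k=least_squares(lambda a:proj('top',loc2w(p,(-75*np.sin(a[0]),-75*np.cos(a[0]),77.5)))-T(493,104),[0.]);print('lever',k.x,k.fun)
w=[('top',W(440,104),(25,-27,12)),('top',W(424,196),(-25,-27,12)),('top',W(51,97),(0,185,6)),('top',W(200,113),None)]
fit(w[:3],[450,200,0])
# mask centroid-based axis for the handle
im=np.load('pics/top0.npz')['im'].astype(int);c=get_calibration('top')
m=np.zeros(im.shape[:2],bool);b=im[190:250,95:195];m[190:250,95:195]=(b.sum(2)<225)&(abs(b[:,:,0]-b[:,:,2])<30)
E=np.array(c['extrinsics'])
v,u=np.nonzero(m);r=np.c_[(u-c['cx'])/c['fx'],-(v-c['cy'])/c['fy'],-np.ones(len(u))]@E[:3,:3].T
P=E[:3,3]+r*((10-E[2,3])/r[:,2])[:,None]
h=P[(u<145)&(u>112)][:,:2];mu=h.mean(0);d=np.linalg.svd(h-mu)[2][0];d*=np.sign(d[1]);print(len(u),'handle',mu,'yaw',np.arctan2(-d[0],d[1]))
t=(P[:,:2]-mu)@d;n=(P[:,:2]-mu)@[d[1],-d[0]];print('along',t.min(),t.max(),'across',n.min(),n.max())
E
```

```text
pose [ 5.09217e+02 -1.51580e+02 -2.40000e-02]
[[-0.4, 0.4], [0.2, -0.1], [0.3, 0.2], [-0.5, 0.2], [-0.3, 0.4], [-0.2, 0.2], [0.3, -0.6], [-0.1, -0.4], [0.5, -0.3]]
pose [ 5.11885e+02 -1.49769e+02 -1.40000e-02]
[[-0.4, -0.7], [0.6, 0.1], [-0.5, 0.4], [0.2, -0.7], [0.1, -0.3], [0.1, 1.1]]
pose [ 5.10098e+02 -1.51259e+02 -2.30000e-02]
[[-0.6, 0.1], [0.0, -0.4], [0.2, -0.1], [-0.6, -0.1], [-0.4, 0.2], [-0.3, -0.1], [0.2, -0.9], [-0.2, -0.6], [0.3, -0.6], [-1.0, -0.5], [-0.0, 0.6], [-0.7, 0.8], [-0.0, -0.4], [-0.1, 0.1], [-0.8, 1.5]]
lever [0.11531717] [ 1.07622491 -0.00154046]
pose [518.498 183.029 -12.809]
[[-0.2, 0.2], [-0.2, -0.3], [0.4, 0.1]]
693 handle [538.91256329 298.32439697] yaw -1.0424375095995444
along -113.5729344481205 56.25604811942998 across -61.91951957704112 127.62658009212747
```

The fit residuals are below 1 px. The stand is at about (510,-151.3), yaw -0.023, and the spanner at about (518.5,183), yaw -0.243. I'll turn the tool about -60.7° first, then travel.

```bash
python3 -m creep '0 0 0 0 0 -10.6 0.7;0 0 0 0 0 -10.6 0.7;0 0 0 0 0 -10.6 0.7;0 0 0 0 0 -10.6 0.7;0 0 0 0 0 -10.6 0.7'; python3 -m creep '0 0 0 0 0 -7.7 0.7;0 0 0 0 0 0 0.7'
cat >> h.py <<'E'
from scipy.spatial.transform import Rotation as Ro
def rel(goal,yaw=None):
    "shift (mm) in tool axes to world TCP goal; yaw = wanted angle of tool y"
    s=manip.state(); w,x,y,z=s['tcp_rot']; R=Ro.from_quat([x,y,z,w]).as_matrix()
    d=R.T@(np.asarray(goal,float)-s['tcp_pos']); yt=np.arctan2(R[1,1],R[0,1])
    print('t',round(s['time_s'],2),'tcp',np.round(s['tcp_pos'],1),'shift',np.round(d,1),'tooly deg',np.round(np.degrees(yt),2),'tilt',np.round(R[2,:2],4),'F',np.round(s['ft_force'],1),'gap',round(s['finger_gap'],1),'grip',round(s['grip_force'],1))
    if yaw is not None: print('turn tool z deg',np.round(np.degrees(yt-yaw),2))
    return d
E
python3 - <<'E'
from h import *
g=loc2w((518.5,183.0,-.243),(0,66,80)); print(g); rel(g,-.243)
E
```

```text
time_s: 0.72
tcp_pos: [145.5, -530.2, 218.3]
tcp_rot: [-0.0, 0.826, 0.564, 0.0]
ft_force: [0.4, 0.3, 0.1]
finger_gap: 64.9
grip_force: 0.0
time_s: 0.98
tcp_pos: [145.5, -530.2, 218.4]
tcp_rot: [-0.0, 0.788, 0.616, 0.0]
ft_force: [0.4, 0.8, 1.1]
finger_gap: 65.2
grip_force: 0.0
[np.float64(534.3806273770972), np.float64(247.06095280363687), 80]
t 0.97 tcp [ 145.5 -530.2  218.4] shift [848.2 189.1 138.8] tooly deg -14.01 tilt [ 0.0005 -0.0002] F [0.4 0.8 1.1] gap 65.2 grip 0.0
turn tool z deg -0.09
```

```bash
python3 -m creep '.053 .0118 0 0 0 0 0.7;.053 .0118 0 0 0 0 0.7;.053 .0118 0 0 0 0 0.7;.053 .0118 0 0 0 0 0.7;.053 .0118 0 0 0 0 0.7' >/dev/null; python3 -m creep '.053 .0118 0 0 0 0 0.7;.053 .0118 0 0 0 0 0.7;.053 .0118 0 0 0 0 0.7;.053 .0118 0 0 0 0 0.7;.053 .0118 0 0 0 0 0.7'>/dev/null;  python3 -m creep '.053 .0118 0 0 0 0 0.7;.053 .0118 0.027 0 0 0 0.7;.053 .0118 0.027 0 0 0 0.7;.053 .0118 0.027 0 0 0 0.7;.053 .0118 0.027 0 0 0 0.7' >/dev/null; python3 -m creep '0 0 0 0 0 0 0.7;0 0 0 0 0 0 0.7'
python3 - <<'E'
from h import *
g=loc2w((518.5,183.0,-.243),(0,66,80)); rel(g,-.243)
E
```

```text
time_s: 3.1
tcp_pos: [508.7, 198.1, 110.7]
tcp_rot: [-0.0, 0.788, 0.615, -0.0]
ft_force: [-0.3, -0.3, 0.2]
finger_gap: 65.3
grip_force: 0.0
t 3.1 tcp [508.7 198.1 110.7] shift [53.7 13.  30.6] tooly deg -14.05 tilt [-0.0004 -0.0005] F [-0.3 -0.3  0.2] gap 65.3 grip 0.0
turn tool z deg -0.13
```

```bash
python3 -m creep '.0535 .013 0.025 0 0 -.1 0.7;0 0 .05 0 0 0 0.7;0 0 0.022 0 0 0 0.7;0 0 0.0105 0 0 0 0.7;0 0 0 0 0 0 0.7'
python3 - <<'E'
from h import *
g=loc2w((518.5,183.0,-.243),(0,66,3)); rel(g,-.243)
a,d=snap('top','top1');b,d=snap('side','side1')
r=lambda i,x,y,w,h,f:cv2.resize(i[y:y+h,x:x+w,::-1],None,fx=f,fy=f,interpolation=cv2.INTER_CUBIC)
cv2.imwrite('pics/c2.png',np.hstack([r(a,95,180,100,80,4),r(b,215,120,100,80,4)]))
E
```

```text
time_s: 3.72
tcp_pos: [534.9, 246.6, 3.9]
tcp_rot: [0.0, 0.788, 0.616, 0.0]
ft_force: [0.1, 0.3, 0.2]
finger_gap: 64.8
grip_force: 0.0
t 3.73 tcp [534.9 246.6   3.9] shift [ 0.3 -0.6  0.9] tooly deg -13.94 tilt [0.0003 0.0005] F [0.1 0.3 0.2] gap 64.8 grip 0.0
turn tool z deg -0.02
```

View pics/c2.png

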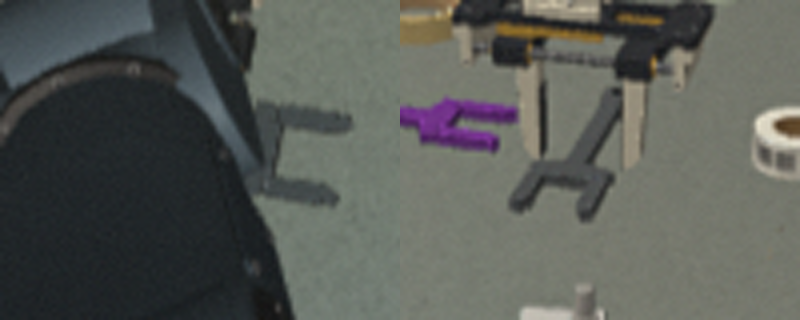

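The fingers straddle the handle, at about (535,150) and (632,160) in the side crop. I'll close.

```bash
python3 -m creep '0 0 0.001 0 0 0 0;0 0 0 0 0 0 0;0 0 0 0 0 0 0;0 0 0 0 0 0 0;0 0 0 0 0 0 0' 45; python3 -m creep '0 0 -0.02 0 0 0 0;0 0 -0.04 0 0 0 0;0 0 -0.03 0 0 0 0;0 0 0 0 0 0 0' 
python3 - <<'E'
from h import *
g=loc2w((510,-151.3,-.023),(0,66+50,100)); rel(g,-.023)
a,d=snap('top','top2');b,d=snap('side','side2')
r=lambda i,x,y,w,h,f:cv2.resize(i[y:y+h,x:x+w,::-1],None,fx=f,fy=f,interpolation=cv2.INTER_CUBIC)
cv2.imwrite('pics/c3.png',np.hstack([r(a,95,180,100,80,4),r(b,215,100,100,80,4)]))
E
```

```text
time_s: 4.45
tcp_pos: [534.6, 247.3, 2.1]
tcp_rot: [0.0, 0.787, 0.617, -0.0]
ft_force: [-1.0, 1.1, 0.8]
finger_gap: 19.8
grip_force: 0.0
time_s: 4.95
tcp_pos: [535.9, 247.7, 95.1]
tcp_rot: [0.001, 0.787, 0.617, 0.002]
ft_force: [0.4, -0.3, -2.5]
finger_gap: 17.7
grip_force: 45.0
t 4.95 tcp [535.9 247.7  95.1] shift [-280.4   45.3   -5.5] tooly deg -13.85 tilt [0.0027 0.004 ] F [ 0.4 -0.3 -2.5] gap 17.7 grip 45.0
turn tool z deg -12.54
```

View pics/c3.png

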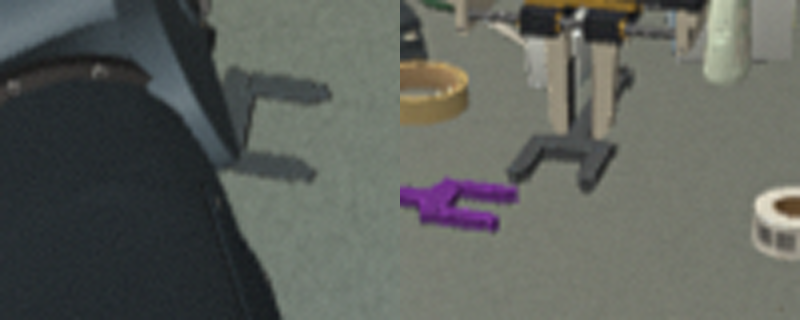

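The spanner is held. Jaw tips in the top crop are at about (326,93) and (310,175). I'll get the spanner's height from depth.

```bash
python3 - <<'E'
from h import *
T=lambda x,y:(int(95+x/4),int(180+y/4));S=lambda x,y:(int(215+x/4),int(100+y/4))
at('top2','top',[T(310,92),T(280,87),T(260,85),T(238,100),T(236,130),T(250,163),T(270,165),T(295,172)])
at('side2','side',[S(525,167),S(592,175),S(545,147),S(600,150),S(575,145)])
E
```

```text
(172, 203) [539.3 163.5 104.8]
(165, 201) [546.4 181.  103.8]
(160, 201) [547.4 193.4 105.1]
(154, 205) [538.6 209.1 104.8]
(154, 212) [520.9 210.3 103.5]
(157, 220) [499.7 203.8 103.7]
(162, 221) [495.5 191.1 105.5]
(168, 223) [489.2 176.7 104.2]
(346, 141) [760.8  55.4 161.5]
(363, 143) [796.6  20.5 173.1]
(351, 136) [775.7  73.2 167.6]
(365, 137) [806.2  48.4 176.6]
(358, 136) [791.5  62.8 172.6]
```

```bash
python3 - <<'E'
from h import *
T=lambda x,y:np.array([95+x/4-.4,180+y/4-.4])
fit([('top',T(330,94),(25,-27,104.5)),('top',T(315,177),(-25,-27,104.5)),],[520,184,-.24])
print(loc2w((535.9,247.7,-.2418),(0,-66.3,0)))
E
python3 -m creep '0 0 0 0 0 -6.27 0;0 0 0 0 0 -6.27 0'
python3 - <<'E'
from h import *
g=loc2w((510,-151.3,-.023),(0,66.3+52,100)); rel(g,-.023)
E
```

```text
pose [ 5.18183e+02  1.83290e+02 -2.43000e-01]
[[-0.1, 0.7], [0.1, -0.7]]
[np.float64(520.02442198724), np.float64(183.32876401092818), 0]
time_s: 5.3
tcp_pos: [533.7, 246.9, 90.6]
tcp_rot: [-0.001, 0.714, 0.7, -0.001]
ft_force: [0.7, 0.2, -1.9]
finger_gap: 17.6
grip_force: 45.0
t 5.3 tcp [533.7 246.9  90.6] shift [-280.3  -15.6   -9.1] tooly deg -1.11 tilt [-0.001  -0.0025] F [ 0.7  0.2 -1.9] gap 17.6 grip 45.0
turn tool z deg 0.21
```

```bash
python3 -m creep '-.056 -.0029 -.002 0 0 0.2 0;-.056 -.0029 -.002 0 0 0 0;-.056 -.0029 -.002 0 0 0 0;-.056 -.0029 -.001 0 0 0 0;-.056 -.0029 -.001 0 0 0 0' >/dev/null; python3 -m creep '0 0 0 0 0 0 0;0 0 0 0 0 0 0;0 0 0 0 0 0 0'
python3 - <<'E'
from h import *
g=loc2w((511.2,-151.3,-.023),(0,66.3+52,60)); rel(g,-.023)
E
```

```text
time_s: 6.3
tcp_pos: [512.7, -31.2, 99.6]
tcp_rot: [-0.0, 0.716, 0.698, -0.0]
ft_force: [-0.9, 0.3, -2.0]
finger_gap: 17.2
grip_force: 45.0
t 6.3 tcp [512.7 -31.2  99.6] shift [-1.8  1.3 39.6] tooly deg -1.43 tilt [ 0.0002 -0.0009] F [-0.9  0.3 -2. ] gap 17.2 grip 45.0
turn tool z deg -0.12
```

```bash
python3 -m creep '-.001 .001 .025 0 0 -0.1 0;0 0 .03 0 0 0 0;0 0 .022 0 0 0 0;0 0 0 0 0 0 0;0 0 0 0 0 0 0'
python3 - <<'E'
from h import *
g=loc2w((511.2,-151.3,-.023),(0,66.3+52,20)); rel(g,-.023)
a,d=snap('top','top3');b,d=snap('side','side3')
r=lambda i,x,y,w,h,f:cv2.resize(i[y:y+h,x:x+w,::-1],None,fx=f,fy=f,interpolation=cv2.INTER_CUBIC)
cv2.imwrite('pics/c4.png',np.hstack([r(a,250,180,80,100,5),r(b,210,165,80,100,5)]))
E
```

```text
time_s: 6.92
tcp_pos: [514.3, -32.8, 23.8]
tcp_rot: [0.0, 0.715, 0.699, 0.0]
ft_force: [-0.4, -0.0, -2.1]
finger_gap: 17.6
grip_force: 45.0
t 6.92 tcp [514.3 -32.8  23.8] shift [-0.2 -0.4  3.8] tooly deg -1.36 tilt [-0.0001  0.0008] F [-0.4 -0.  -2.1] gap 17.6 grip 45.0
turn tool z deg -0.05
```

View pics/c4.png

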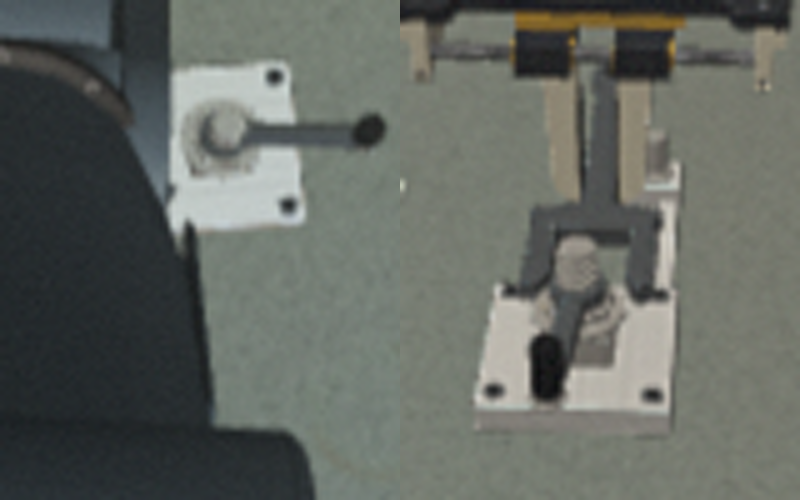

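```bash
python3 - <<'E'
from h import *
S=lambda x,y:np.array([210+(x-400)/5-.4,165+y/5-.4])
c=get_calibration('side');E=np.array(c['extrinsics'])
def ray(px,z):
    u,v=px;r=E[:3,:3]@[(u-c['cx'])/c['fx'],-(v-c['cy'])/c['fy'],-1];return E[:3,3]+r*(z-E[2,3])/r[2]
print('spanner centre at row260',ray(S(591.5,260),33),'tips',ray(S(533,298),33),ray(S(645,298),33),'head back',ray(S(532,207),33),ray(S(663,200),33))
p=fit([('side',S(497,288),(-45,50,16)),('side',S(673,290),(45,50,16)),('side',S(475,410),(-45,-44,16)),('side',S(672,412),(45,-44,16)),('side',S(509,290),(-37,42,16)),('side',S(658,295),(37,42,16)),('side',S(493,390),(-37,-36,16)),('side',S(653,395),(37,-36,16))],[511,-151,-.023])
print('nut right edge expect',(proj('side',loc2w(p,(17,-17,34)))-[209.6,164.6])*5+[400,0],(proj('side',loc2w(p,(17,-17,16)))-[209.6,164.6])*5+[400,0])
from scipy.ndimage import gaussian_filter1d
im=np.load('pics/side3.npz')['im'].astype(int)
for v in (212,216,219): print(v,im[v,230:268].sum(1).tolist())
for v in (232,235,237): print(v,im[v,236:262].sum(1).tolist())
E
```

```text
spanner centre at row260 [ 514.86039841 -103.72083564   33.        ] tips [ 488.91815478 -134.9404009    33.        ] [ 541.6079287  -133.67976351   33.        ] head back [482.71706413 -59.05127183  33.        ] [548.22686046 -51.16828416  33.        ]
pose [ 5.10908e+02 -1.50631e+02 -5.00000e-03]
[[-0.8, -1.0], [0.8, -0.8], [-0.4, -0.7], [0.1, -0.3], [-0.3, 0.6], [0.4, 0.1], [-0.2, 1.1], [0.4, 0.7]]
nut right edge expect [612.6146638  340.49803448] [613.04221872 371.43539005]
212 [353, 362, 358, 357, 356, 314, 242, 238, 236, 242, 245, 132, 217, 286, 347, 344, 329, 305, 214, 166, 158, 163, 165, 164, 160, 169, 248, 238, 240, 231, 235, 325, 574, 582, 588, 295, 332, 359]
216 [366, 359, 355, 353, 291, 239, 226, 234, 237, 228, 186, 332, 373, 394, 378, 370, 351, 328, 316, 341, 361, 361, 352, 353, 359, 296, 243, 230, 233, 238, 256, 365, 562, 561, 549, 356, 350, 352]
219 [366, 359, 357, 353, 257, 244, 244, 235, 241, 194, 198, 351, 392, 378, 370, 350, 338, 381, 326, 301, 306, 346, 342, 364, 362, 273, 245, 242, 235, 214, 260, 465, 564, 549, 428, 340, 344, 354]
232 [384, 184, 103, 98, 123, 170, 227, 242, 177, 194, 349, 348, 304, 322, 350, 325, 295, 461, 546, 532, 524, 536, 541, 532, 538, 536]
235 [139, 79, 93, 81, 83, 74, 135, 205, 185, 307, 307, 306, 307, 305, 297, 284, 314, 545, 547, 524, 530, 543, 541, 535, 538, 532]
237 [174, 57, 83, 74, 45, 86, 110, 172, 262, 315, 311, 304, 315, 314, 299, 294, 355, 544, 536, 523, 533, 538, 529, 527, 534, 529]
```

```bash
python3 -m creep '0 -.001 .0035 0 0 0 0;-.01 0 0 0 0 0 0;-.01 0 0 0 0 0 0;-.01 0 0 0 0 0 0;0 0 0 0 0 0 0'
python3 - <<'E'
from h import *
g=loc2w((510.6,-151.3,-.023),(0,66.3,20)); rel(g,-.023)
E
```

```text
time_s: 7.65
tcp_pos: [512.1, -64.2, 19.7]
tcp_rot: [0.0, 0.716, 0.698, 0.0]
ft_force: [-0.5, 0.1, -2.5]
finger_gap: 17.3
grip_force: 45.0
t 7.65 tcp [512.1 -64.2  19.7] shift [-20.8   0.5  -0.3] tooly deg -1.49 tilt [-0.      0.0001] F [-0.5  0.1 -2.5] gap 17.3 grip 45.0
turn tool z deg -0.18
```

```bash
python3 -m creep '-.005 0 0 0 0 -.1 0;-.003 0 0 0 0 0 0;0 0 0 0 0 0 0'; python3 -m creep '-.004 0 0 0 0 0 0;-.003 0 0 0 0 0 0;0 0 0 0 0 0 0'
python3 - <<'E'
from h import *
g=loc2w((510.6,-151.3,-.023),(0,66.3,20)); rel(g,-.023); print(manip.state()['moment'])
E
```

```text
time_s: 8.02
tcp_pos: [511.9, -71.4, 19.6]
tcp_rot: [0.0, 0.715, 0.699, 0.0]
ft_force: [0.1, -0.1, -1.2]
finger_gap: 17.5
grip_force: 45.0
time_s: 8.4
tcp_pos: [511.8, -78.5, 19.6]
tcp_rot: [0.0, 0.715, 0.699, 0.0]
ft_force: [-0.1, 0.7, -2.6]
finger_gap: 17.6
grip_force: 45.0
t 8.4 tcp [511.8 -78.5  19.6] shift [-6.5  0.5 -0.4] tooly deg -1.34 tilt [0. 0.] F [-0.1  0.7 -2.6] gap 17.6 grip 45.0
turn tool z deg -0.02
[-0.04415474 -0.08347555  0.028398  ]
```

```bash
python3 -m creep '-.003 0 0 0 0 0 0;-.002 0 0 0 0 0 0;0 0 0 0 0 0 0'; python3 -m creep '-.002 0 0 0 0 0 0;0 0 0 0 0 0 0'; python3 -m creep '-.0015 0 0 0 0 0 0;0 0 0 0 0 0 0'
python3 - <<'E'
from h import *
g=loc2w((510.6,-151.3,-.023),(0,66.3,20)); rel(g,-.023)
E
```

```text
time_s: 8.78
tcp_pos: [511.6, -83.4, 19.6]
tcp_rot: [-0.0, 0.715, 0.699, 0.0]
ft_force: [-0.3, -0.8, -2.8]
finger_gap: 17.1
grip_force: 45.0
time_s: 9.02
tcp_pos: [511.6, -85.4, 19.6]
tcp_rot: [-0.0, 0.715, 0.699, -0.0]
ft_force: [-0.2, -0.3, -1.8]
finger_gap: 17.3
grip_force: 45.0
time_s: 9.28
tcp_pos: [511.6, -86.8, 19.6]
tcp_rot: [-0.0, 0.715, 0.699, 0.0]
ft_force: [0.6, 0.4, -2.6]
finger_gap: 17.4
grip_force: 45.0
t 9.28 tcp [511.6 -86.8  19.6] shift [ 1.8  0.5 -0.4] tooly deg -1.32 tilt [0. 0.] F [ 0.6  0.4 -2.6] gap 17.4 grip 45.0
turn tool z deg -0.0
```

```bash
python3 -m creep '-.001 0 0 0 0 0 0;0 0 0 0 0 0 0'|sed -n '2p;4p'; python3 -m creep '-.001 0 0 0 0 0 0;0 0 0 0 0 0 0'|sed -n '2p;4p'
python3 - <<'E'
from h import *
a,d=snap('top','top5');b,d=snap('side','side5')
r=lambda i,x,y,w,h,f:cv2.resize(i[y:y+h,x:x+w,::-1],None,fx=f,fy=f,interpolation=cv2.INTER_CUBIC)
cv2.imwrite('pics/c5.png',np.hstack([r(a,250,180,80,100,5),r(b,210,165,80,100,5)]))
E
```

```text
tcp_pos: [511.5, -87.8, 19.6]
ft_force: [-0.1, 0.1, -2.1]
tcp_pos: [511.5, -88.8, 19.6]
ft_force: [-0.5, 0.4, -2.6]
```

View pics/c5.png

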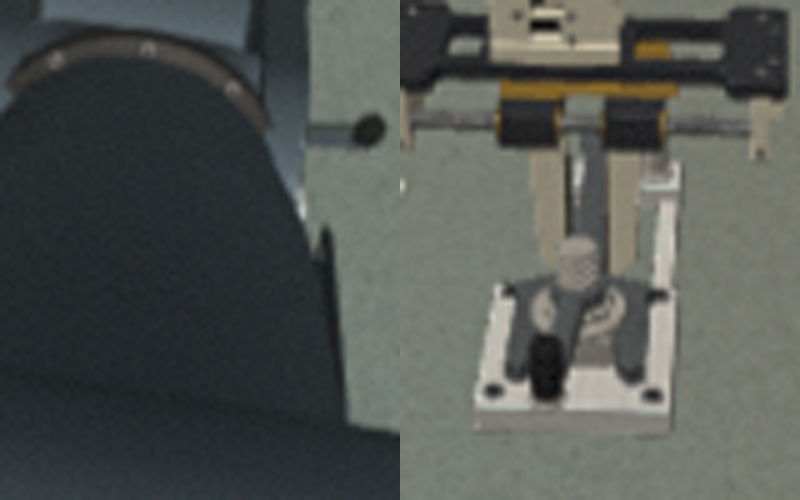

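The jaws enclose the nut: tips at about (517,375) and (632,375) in the side crop, with the nut front between them. I'll release and rise.

```bash
python3 -m creep '0 0 0 0 0 0 0.5;0 0 0 0 0 0 0.5;0 0 0 0 0 0 0.5;0 0 0 0 0 0 0.5;0 0 0 0 0 0 .5' ; python3 -m creep '0 0 -.02 0 0 0 0.5;0 0 -.04 0 0 0 0.5;0 0 -.04 0 0 0 0.5;0 0 -0.01 0 0 0 0.5;0 0 0 0 0 0 .5'
python3 - <<'E'
from h import *
rel(loc2w((510.6,-151.3,-.023),(0,66.3,20)),-.023)
a,d=snap('top','top6');b,d=snap('side','side6')
r=lambda i,x,y,w,h,f:cv2.resize(i[y:y+h,x:x+w,::-1],None,fx=f,fy=f,interpolation=cv2.INTER_CUBIC)
cv2.imwrite('pics/c6.png',np.hstack([r(a,250,180,80,100,5),r(b,210,165,80,100,5)]))
E
```

```text
time_s: 10.5
tcp_pos: [511.5, -88.8, 19.7]
tcp_rot: [-0.0, 0.715, 0.699, 0.0]
ft_force: [-0.6, -0.0, 0.4]
finger_gap: 46.5
grip_force: 0.0
time_s: 11.12
tcp_pos: [511.5, -88.7, 129.5]
tcp_rot: [0.0, 0.715, 0.699, 0.0]
ft_force: [-0.3, -0.5, -0.3]
finger_gap: 46.6
grip_force: 0.0
t 11.12 tcp [511.5 -88.7 129.5] shift [  3.7   0.5 109.5] tooly deg -1.32 tilt [-0.0001  0.0004] F [-0.3 -0.5 -0.3] gap 46.6 grip 0.0
turn tool z deg 0.0
```

View pics/c6.png

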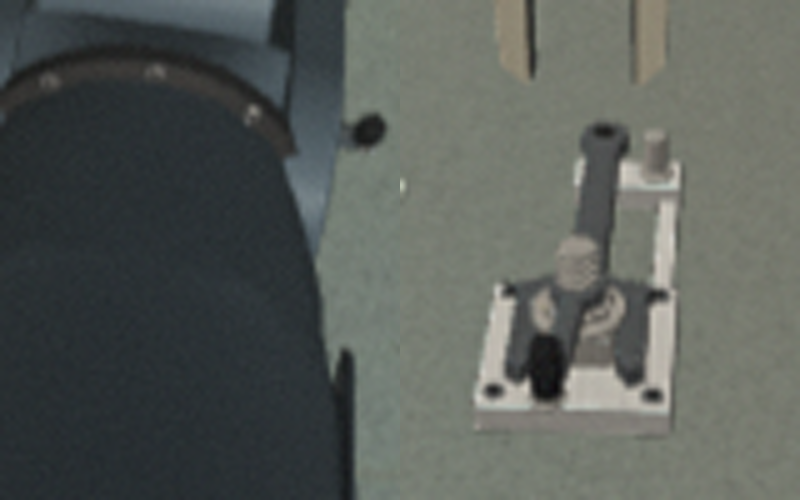

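The spanner is seated and free, with its handle at (603,190) left of the pin at (655,150). Next I'll turn the tool for pushing and go to the start point beside the knob.

```bash
python3 -m creep '0 0 0 0 0 10.7 0;0 0 0 0 0 10.7 0;0 0 0 0 0 10.7 0;0 0 0 0 0 10.7 0;0 0 0 0 0 0 0'|head -2
python3 - <<'E'
from h import *
st=(510.8,-152,-.023);mu=.75
k=np.array([-75*np.sin(.115),-75*np.cos(.115)]);p=k+45*np.array([np.cos(mu),-np.sin(mu)]);print(loc2w(st,(*k,0)))
rel(loc2w(st,(*p,56)),-.023-mu)
E
```

```text
time_s: 11.85
tcp_pos: [511.0, -88.6, 128.4]
[np.float64(500.4828196335528), np.float64(-226.2869826368402), 0]
t 11.85 tcp [511.  -88.6 128.4] shift [-106.4  133.3   72.3] tooly deg -44.04 tilt [-0.001  -0.0018] F [-0.3 -0.2 -0.6] gap 2.5 grip 0.0
turn tool z deg 0.25
```

```bash
python3 -m creep '-.0355 .0444 0 0 0 .25 0;-.0355 .0444 0 0 0 0 0;-.0355 .0444 0 0 0 0 0;0 0 0 0 0 0 0' >/dev/null; python3 -m creep '0 0 .036 0 0 0 0;0 0 .036 0 0 0 0;0 0 0 0 0 0 0;0 0 0 0 0 0 0'
python3 - <<'E'
from h import *
st=(510.8,-152,-.023);mu=.75
k=np.array([-75*np.sin(.115),-75*np.cos(.115)]);p=k+25*np.array([np.cos(mu),-np.sin(mu)])
rel(loc2w(st,(*p,56)),-.023-mu)
a,d=snap('top','top7');b,d=snap('side','side7')
r=lambda i,x,y,w,h,f:cv2.resize(i[y:y+h,x:x+w,::-1],None,fx=f,fy=f,interpolation=cv2.INTER_CUBIC)
cv2.imwrite('pics/c7.png',np.hstack([r(a,250,180,80,100,5),r(b,210,165,80,100,5)]))
E
```

```text
time_s: 12.85
tcp_pos: [533.0, -257.7, 58.6]
tcp_rot: [0.0, 0.921, 0.389, 0.0]
ft_force: [0.4, -0.6, 0.5]
finger_gap: 0.0
grip_force: 0.0
t 12.85 tcp [ 533.  -257.7   58.6] shift [ -0.2 -20.2   2.6] tooly deg -44.25 tilt [0.0003 0.0007] F [ 0.4 -0.6  0.5] gap 0.0 grip 0.0
turn tool z deg 0.04
```

View pics/c7.png

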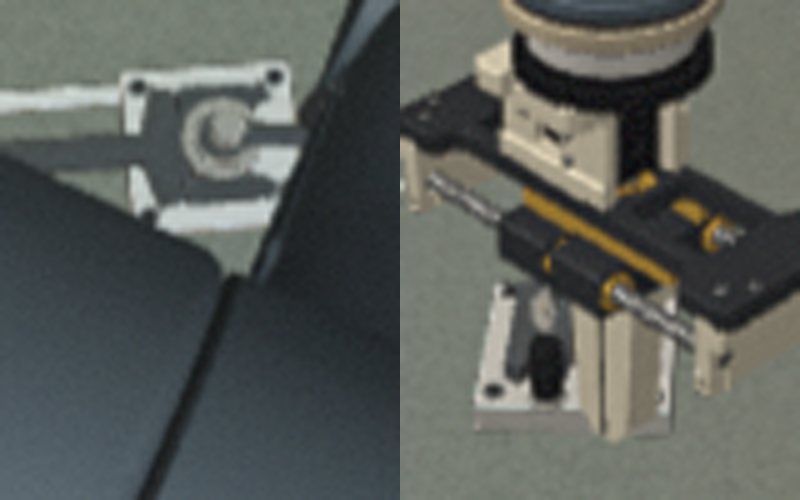

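The fingers (578–660, 430) stand just right of the knob (547,365). I'll approach and push gently.

```bash
python3 -m creep '0 -.010 .002 0 0 0 0;0 -.005 0 0 0 0 0;0 0 0 0 0 0 0'|sed -n '2p;4p'; python3 -m creep '0 -.005 0 0 0 0 0;0 0 0 0 0 0 0'|sed -n '2p;4p'; python3 -m creep '-.003 -.004 0 0 0 0 0;-.003 -.004 0 0 0 0 0'|sed -n '1,4p'
```

```text
tcp_pos: [521.6, -247.2, 55.9]
ft_force: [-0.2, -0.7, 0.5]
tcp_pos: [518.0, -243.9, 55.7]
ft_force: [-0.8, 0.3, -0.6]
time_s: 13.82
tcp_pos: [508.3, -243.0, 55.8]
tcp_rot: [0.0, 0.922, 0.388, 0.0]
ft_force: [2.4, -1.3, 0.3]
```

```bash
python3 -m creep '-.0031 -.0068 0 0 0 0 0;-.0024 -.0071 0 0 0 0 0;-.0017 -.0073 0 0 0 0 0'|sed -n '2p;4p'; python3 -m creep '-.001 -.0074 0 0 0 0 0;-.0002 -.0075 0 0 0 0 0'|sed -n '2p;4p'; python3 -m creep '0.0005 -.0075 0 0 0 0 0'|sed -n '2p;4p'; python3 -m creep '0.001 -.005 0 0 0 0 0'|sed -n '2p;4p'
python3 - <<'E'
from h import *
st=(510.8,-152,-.023);mu=.75
s=manip.state();d=s['tcp_pos'][:2]-st[:2];c,sn=np.cos(.023),np.sin(.023);l=np.array([c*d[0]-sn*d[1],sn*d[0]+c*d[1]]);k=l-25*np.array([np.cos(mu),-np.sin(mu)]);print(k,np.hypot(*k),'theta',np.arctan2(-k[0],-k[1]))
E
```

```text
tcp_pos: [488.1, -233.9, 56.1]
ft_force: [1.4, -5.3, 0.6]
tcp_pos: [476.4, -223.9, 55.9]
ft_force: [1.2, -4.7, 0.9]
tcp_pos: [471.3, -217.9, 55.8]
ft_force: [0.7, -4.2, 0.2]
tcp_pos: [468.4, -213.4, 55.7]
ft_force: [0.5, -3.8, 1.5]
[-59.26801404 -45.28707729] 74.58965650986805 theta 0.9183279911790956
```

```bash
for i in 1; do python3 -m creep '0.001 -.005 0 0 0 0 0'|sed -n '2p;4p'; python3 -m creep '0.0013 -.0045 0 0 0 0 0'|sed -n '2p;4p';  python3 -m creep '0.0012 -.003 0 0 0 0 0'|sed -n '2p;4p'; python3 -m creep '0.001 -.0025 0 0 0 0 0'|sed -n '2p;4p'; done
```

```text
tcp_pos: [465.7, -209.2, 55.6]
ft_force: [0.3, -3.2, 1.0]
tcp_pos: [463.4, -205.0, 55.6]
ft_force: [0.7, -4.1, -0.1]
tcp_pos: [462.1, -202.1, 55.6]
ft_force: [0.1, -3.6, -0.3]
tcp_pos: [461.1, -199.7, 55.6]
ft_force: [0.1, -4.0, 0.1]
```

```bash
python3 -m creep '0.001 -.0025 0 0 0 0 0'|sed -n '2p;4p'; python3 -m creep '0.001 -.0025 0 0 0 0 0'|sed -n '2p;4p';  python3 -m creep '0.001 -.0025 0 0 0 0 0'|sed -n '2p;4p'
python3 - <<'E'
from h import *
st=(510.8,-152,-.023);mu=.75
s=manip.state();d=s['tcp_pos'][:2]-st[:2];c,sn=np.cos(.023),np.sin(.023);l=np.array([c*d[0]-sn*d[1],sn*d[0]+c*d[1]]);k=l-25*np.array([np.cos(mu),-np.sin(mu)]);print(s['time_s'],k,np.hypot(*k),'theta',np.arctan2(-k[0],-k[1]))
a,d=snap('top','top8');b,d=snap('side','side8')
r=lambda i,x,y,w,h,f:cv2.resize(i[y:y+h,x:x+w,::-1],None,fx=f,fy=f,interpolation=cv2.INTER_CUBIC)
cv2.imwrite('pics/c8.png',np.hstack([r(a,250,180,80,100,5),r(b,210,165,80,100,5)]))
E
```

```text
tcp_pos: [460.0, -197.4, 55.6]
ft_force: [1.5, -3.1, -0.3]
tcp_pos: [459.0, -194.9, 55.6]
ft_force: [1.2, -3.9, -0.1]
tcp_pos: [457.9, -192.5, 55.7]
ft_force: [-0.0, -6.3, 1.3]
15.575 [-70.25762681 -24.66764379] 74.46225066702615 theta 1.233139467836098
```

View pics/c8.png

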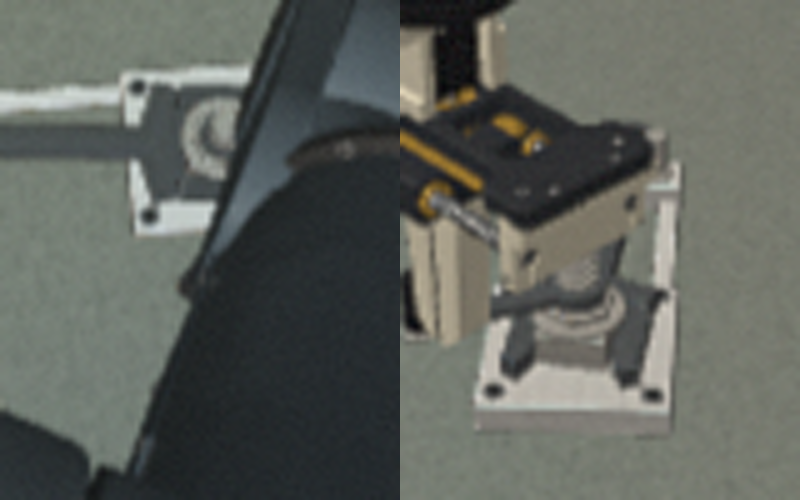

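The lever points left (knob near (410,290)) and the spanner has turned slightly against the pin. Force is starting to rise, so I'll press on.

```bash
python3 -m creep '0.0007 -.0015 0 0 0 0 0'|sed -n '2p;4p'; python3 -m creep '0.0005 -.001 0 0 0 0 0;0 0 0 0 0 0 0'|sed -n '2p;4p'
```

```text
tcp_pos: [457.8, -191.6, 55.8]
ft_force: [2.7, -9.3, -0.2]
tcp_pos: [457.8, -191.0, 56.0]
ft_force: [2.3, -9.7, -1.4]
```

```bash
python3 -m creep '0.0005 -.0015 0 0 0 0 0'|sed -n '2p;4p'; python3 -m creep '0.0005 -.0015 0 0 0 0 0'|sed -n '2p;4p'; python3 -m creep '0.0005 -.0015 0 0 0 0 0;0 0 0 0 0 0 0'|sed -n '2p;4p'
```

```text
tcp_pos: [457.6, -190.2, 56.2]
ft_force: [3.3, -15.7, -2.9]
tcp_pos: [457.4, -189.4, 56.4]
ft_force: [4.5, -20.6, -4.1]
tcp_pos: [457.4, -188.7, 56.6]
ft_force: [6.2, -20.9, -4.6]
```

```bash
python3 -m creep '-0.002 .008 0 0 0 0 0;-.004 .02 0 0 0 0 0;0 0 -.05 0 0 0 0;0 0 -.05 0 0 0 0;-.05 0 0 0 0 0 0'|sed -n '2p;4p'; python3 -m creep '-.05 0 0 0 0 0 0.4;-.05 0 0 0 0 0 .4;-.05 0 0 0 0 0 .4;0 0 0 0 0 0 .4'|sed -n '1,4p'
python3 - <<'E'
from h import *
a,d=snap('top','top9');b,d=snap('side','side9')
r=lambda i,x,y,w,h,f:cv2.resize(i[y:y+h,x:x+w,::-1],None,fx=f,fy=f,interpolation=cv2.INTER_CUBIC)
cv2.imwrite('pics/c9.png',np.hstack([r(a,225,180,100,100,4.5),r(b,210,180,70,100,4.5)]))
E
```

```text
tcp_pos: [437.6, -245.1, 158.7]
ft_force: [-0.6, -0.8, -1.1]
time_s: 17.68
tcp_pos: [328.9, -353.6, 155.4]
tcp_rot: [-0.001, 0.922, 0.386, -0.0]
ft_force: [0.3, 0.7, 0.1]
```

View pics/c9.png

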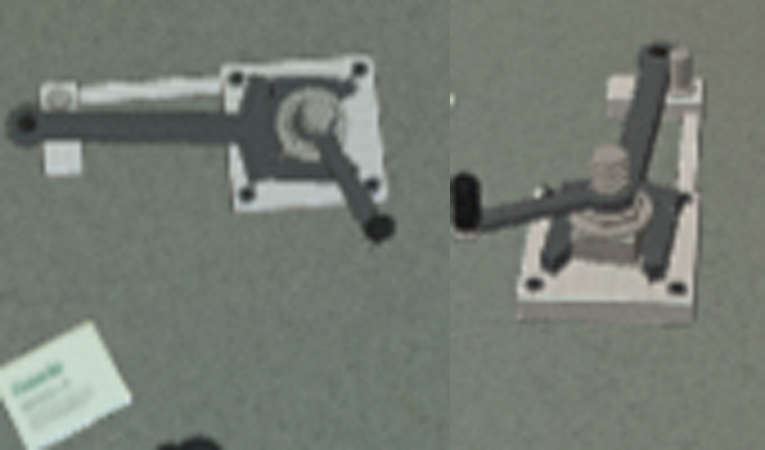

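```bash
python3 - <<'E'
from h import *
T=lambda x,y:np.array([225+x/4.5-.4,180+y/4.5-.4])
p=fit([('top',T(222,66),(45,50,16)),('top',T(372,55),(45,-44,16)),('top',T(387,200),(-45,-44,16)),('top',T(236,212),(-45,50,16)),('top',T(318,113),(0,0,74))],[510,-151,-.023])
p=[509.4,-151.5,-.024]
k=least_squares(lambda a:proj('top',loc2w(p,(-a[1]*np.sin(a[0]),-a[1]*np.cos(a[0]),77.5)))-T(380,227),[1.,75]);print('lever',k.x)
def w(px,z):
    c=get_calibration('top');E=np.array(c['extrinsics']);u,v=px;r=E[:3,:3]@[(u-c['cx'])/c['fx'],-(v-c['cy'])/c['fy'],-1];return E[:3,3]+r*(z-E[2,3])/r[2]
a=w(T(25,124),28);b=w(T(225,127),28);e=w(T(7,124),24);print(a,b,'handle yaw',np.arctan2(-(a-b)[0],(a-b)[1]),'end',e)
rel((500,-150,130),-.12)
E
```

```text
pose [ 5.09744e+02 -1.51719e+02 -2.30000e-02]
[[-0.3, 0.1], [0.2, 0.0], [0.4, -0.1], [-0.5, -0.1], [0.2, -0.0]]
lever [ 1.1886405  74.45063393]
[529.59696493  19.45041378  28.        ] [ 515.76668519 -100.28637401   28.        ] handle yaw -0.11499608307798916 end [531.49617096  30.35548298  24.        ]
t 17.77 tcp [ 330.6 -352.   155.4] shift [262.9 -20.4  25.6] tooly deg -44.43 tilt [ 0.0007 -0.0013] F [0.2 0.9 0.4] gap 36.6 grip 0.0
turn tool z deg -37.56
```

Lever total is 1.19 rad and the spanner is at 0.09 rad cw against the pin, so the lock nut is at about 1.0 and the nut is well within limits. Now I'll regrip the handle.

```bash
python3 -m creep '0 0 0 0 0 -9.5 .5;0 0 0 0 0 -9.5 .5;0 0 0 0 0 -9.5 .5;0 0 0 0 0 -9.3 .5;0 0 0 0 0 0 .5'|sed -n '2p'
python3 - <<'E'
from h import *
rel((519.5,-87.8,17.5),-.115)
E
```

```text
tcp_pos: [331.5, -351.5, 155.5]
t 18.4 tcp [ 331.5 -351.5  155.5] shift [283.3 156.8 138.2] tooly deg -6.54 tilt [ 0.0008 -0.0003] F [ 0.2 -0.3  0.2] gap 46.1 grip 0.0
turn tool z deg 0.05
```

```bash
python3 -m creep '.0472 .0261 0 0 0 0 .5;.0472 .0261 0 0 0 0 .5;.0472 .0261 0 0 0 0 .5;.0472 .0261 0 0 0 0 .5;.0472 .0261 0 0 0 0 .5'>/dev/null;python3 -m creep '.0472 .0261 0 0 0 0 .5;0 0 0.03 0 0 0 .5;0 0 0 0 0 0 .5;0 0 0 0 0 0 .5'|sed -n '2p;4p'
python3 - <<'E'
from h import *
rel((519.5,-87.8,17.5),-.115)
E
```

```text
tcp_pos: [518.8, -89.2, 126.4]
ft_force: [-0.0, 0.3, 0.9]
t 19.52 tcp [518.8 -89.2 126.4] shift [  1.5   0.5 108.9] tooly deg -6.68 tilt [0.0001 0.0002] F [-0.   0.3  0.9] gap 46.4 grip 0.0
turn tool z deg -0.09
```

```bash
python3 -m creep '.0015 .0005 0.05 0 0 0 .5;0 0 .04 0 0 0 .5;0 0 0.0185 0 0 0 .5;0 0 0 0 0 0 .5'|sed -n '2p;4p'; python3 -m creep '0 0 0 0 0 0 0;0 0 0 0 0 0 0;0 0 0 0 0 0 0;0 0 0 0 0 0 0;0 0 0 0 0 0 0' 40; python3 -m creep '0 0 0 0 0 0 0;0 0 -.0005 0 0 0 0'
```

```text
tcp_pos: [519.4, -88.0, 17.3]
ft_force: [-0.0, 0.1, -0.3]
time_s: 20.65
tcp_pos: [517.3, -87.4, 17.4]
tcp_rot: [-0.002, 0.746, 0.666, -0.002]
ft_force: [-11.6, 0.5, 10.7]
finger_gap: 17.5
grip_force: 40.0
time_s: 20.9
tcp_pos: [517.3, -87.4, 17.5]
tcp_rot: [-0.002, 0.746, 0.666, -0.001]
ft_force: [-7.7, -0.7, -1.2]
finger_gap: 17.1
grip_force: 40.0
```

```bash
python3 -m creep '0 -.002 0 0 0 0 0;0 0 0 0 0 0 0'|sed -n '2p;4p'; python3 -m creep '.005 0 -.0005 0 0 0 0;0 0 0 0 0 0 0'|sed -n '2p;4p'; python3 -m creep '.008 0 0 0 0 0 0;0 0 0 0 0 0 0'|sed -n '2,5p'
```

```text
tcp_pos: [517.2, -87.5, 17.7]
ft_force: [-1.1, -0.4, -3.3]
tcp_pos: [517.8, -82.3, 18.2]
ft_force: [-2.4, 1.1, -1.8]
tcp_pos: [519.0, -73.9, 18.1]
tcp_rot: [-0.0, 0.746, 0.666, 0.0]
ft_force: [-1.2, 0.5, -2.8]
finger_gap: 17.6
```

```bash
python3 -m creep '.012 0 0 0 0 0 0;.015 0 0 0 0 0 0;.015 0 0 0 0 0 0;0 0 0 0 0 0 0;0 0 0 0 0 0 0'|sed -n '2,5p'; python3 -m creep '0 0 -.02 0 0 0 0;0 0 -.03 0 0 0 0;0 0 -.03 0 0 0 0;0 0 0 0 0 0 0'|sed -n '1,6p'
python3 - <<'E'
from h import *
rel((530,250,90),-.115)
E
```

```text
tcp_pos: [523.6, -32.6, 18.1]
tcp_rot: [-0.0, 0.746, 0.666, -0.0]
ft_force: [-2.8, 1.0, -2.2]
finger_gap: 17.8
time_s: 22.78
tcp_pos: [525.4, -33.5, 100.0]
tcp_rot: [0.002, 0.747, 0.665, 0.002]
ft_force: [-0.4, -0.7, -2.6]
finger_gap: 17.4
grip_force: 40.0
t 22.77 tcp [525.4 -33.5 100. ] shift [282.2 -28.    9.8] tooly deg -6.61 tilt [-0.0002  0.0052] F [-0.4 -0.7 -2.6] gap 17.4 grip 40.0
turn tool z deg -0.02
```

```bash
python3 -m creep '.0564 -.0056 0 0 0 0 0;.0564 -.0056 0 0 0 0 0;.0564 -.0056 0 0 0 0 0;.0564 -.0056 0 0 0 0 0;.0564 -.0056 0 0 0 0 0'>/dev/null; python3 -m creep '0 0 .04 0 0 0 0;0 0 .035 0 0 0 0;0 0 0 0 0 0 0;0 0 0 0 0 0 0'|sed -n '1,4p'; python3 - <<'E'
from h import *
a,d=snap('top','top10');c=get_calibration('top')
rel((530,247,3),-.115)
for u,v in[(172,203),(165,205),(160,208),(168,223),(160,222),(156,212)]: at('top10','top',[(u,v)])
E
```

```text
time_s: 23.9
tcp_pos: [528.7, 250.4, 23.7]
tcp_rot: [0.0, 0.747, 0.665, 0.0]
ft_force: [0.1, 0.4, -1.4]
t 23.95 tcp [529.  250.5  24.2] shift [-3.4  1.4 21.2] tooly deg -6.59 tilt [0.0009 0.0017] F [-1.7 -0.2 -1.8] gap 17.8 grip 40.0
turn tool z deg -0.0
(172, 203) [562.8 179.5   1.6]
(165, 205) [551.5 193.4  35.3]
(160, 208) [544.7 207.3  34.6]
(168, 223) [502.2 188.7  32.2]
(160, 222) [506.7 209.4  34.4]
(156, 212) [534.9 218.7  34.2]
```

```bash
python3 -m creep '0 0 .014 0 0 0 0;0 0 .005 0 0 0 0;0 0 0 0 0 0 0'|sed -n '2p;4p';python3 -m creep '0 0 .0012 0 0 0 0;0 0 0 0 0 0 0'|sed -n '2p;4p'; python3 -m creep '0 0 .001 0 0 0 0;0 0 0 0 0 0 0'|sed -n '2p;4p'
```

```text
tcp_pos: [527.8, 250.4, 3.7]
ft_force: [-0.0, -0.1, -2.4]
tcp_pos: [528.2, 250.6, 3.1]
ft_force: [0.2, -0.5, -2.4]
tcp_pos: [528.1, 250.5, 1.9]
ft_force: [0.5, 0.1, -3.3]
```

Under 2 mm off the top. I'll release and rise.

```bash
python3 -m creep '0 0 0.0005 0 0 0 0;0 0 0 0 0 0 .5;0 0 0 0 0 0 .5;0 0 0 0 0 0 .5;0 0 0 0 0 0 .5'|sed -n '2p;4,5p';python3 -m creep '0 0 -.02 0 0 0 .5;0 0 -.05 0 0 0 .5;0 0 -.05 0 0 0 .5;-.05 0 0 0 0 0 .5;-.05 0 0 0 0 0 .5'>/dev/null; python3 -m creep '-.05 -0.03 0 0 0 0 .5;-.05 -.03 0 0 0 0 .5;-.05 -.03 0 0 0 0 .5;-.05 -0.03 0 0 0 0 .5;0 0 0 0 0 0 .5'|sed -n '1,4p'
python3 - <<'E'
from h import *
a,d=snap('top','top11');b,d=snap('side','side11')
cv2.imwrite('pics/c11.png',np.hstack([cv2.resize(a[110:290,85:340,::-1],None,fx=2,fy=2),cv2.resize(b[110:290,190:320,::-1],None,fx=2,fy=2)]))
E
```

```text
tcp_pos: [528.2, 250.5, 1.5]
ft_force: [0.1, 0.0, -0.6]
finger_gap: 46.2
time_s: 26.7
tcp_pos: [373.1, -35.7, 122.5]
tcp_rot: [0.0, 0.748, 0.664, 0.0]
ft_force: [0.9, -0.1, -0.4]
```

View pics/c11.png

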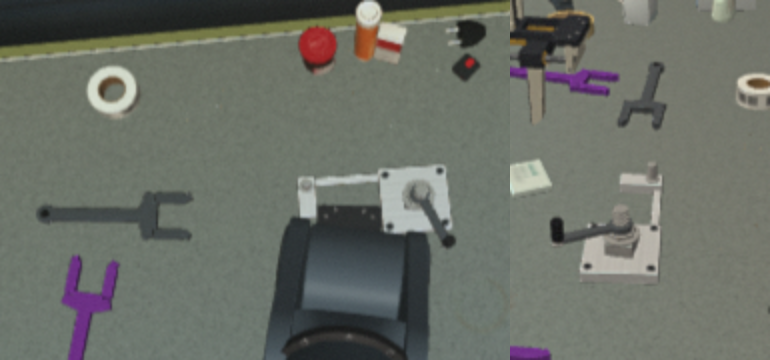

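The spanner lies on the worktop at (40–190, 215), clear of everything. The lever is still round, with its knob at (448,240). One numeric check before handing in.

```bash
python3 - <<'E'
from h import *
p=[509.6,-151.6,-.023]
k=least_squares(lambda a:proj('top',loc2w(p,(-a[1]*np.sin(a[0]),-a[1]*np.cos(a[0]),77.5)))-np.array([85+448/2-.25,110+239/2-.25]),[1.,75]);print('lever',k.x)
at('top11','top',[(110,216),(130,217),(150,217),(160,217),(175,208),(175,228)])
s=manip.state();print(s['time_s'],s['dq'].round(3))
b=np.load('pics/side11.npz')['im'];cv2.imwrite('pics/c12.png',cv2.resize(b[205:255,220:280,::-1],None,fx=8,fy=8,interpolation=cv2.INTER_CUBIC))
E
```

```text
lever [ 1.18791981 72.45358278]
(110, 216) [540.9 348.1  12.6]
(130, 217) [532.8 294.3  11.8]
(150, 217) [527.  239.7  13.5]
(160, 217) [524.9 213.1  10.6]
(175, 208) [545.2 170.3  13.7]
(175, 228) [490.4 174.2  11. ]
26.8 [ 0.034  0.022 -0.017  0.002 -0.004  0.002]
```

View pics/c12.png

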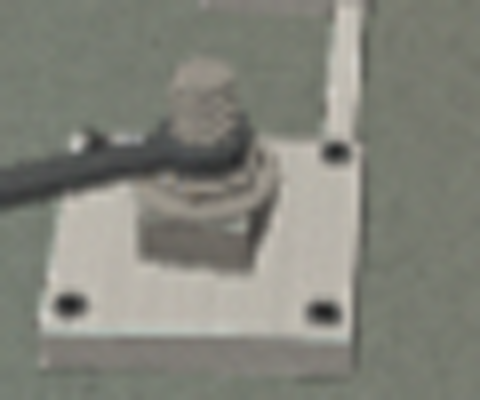

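The nut shows a slight clockwise turn of about 0.15–0.2 rad, with its front-right corner at (252,268). That agrees with lever 1.19 minus lock 1.0, and the spanner lies flat. Handing in.

```bash
python3 -m creep '0 0 0 0 0 0 .5;0 0 0 0 0 0 .5' | head -1; python3 -c "
from workcell import manip
print(manip.job_done())"
```

```text
time_s: 27.05
the job is handed in; nothing more can be done
None
```

I handed the job in at about 27 s; no verdict came back. The lock nut was pressed home with about 21 N on the knob and reads about 1.0 rad, with the setting nut about 0.15–0.2 rad off zero (estimated from the pictures). The spanner lies flat, about 330 mm from the stud, and the bystanders were not touched.

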